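# Put the doming block away in the engraver's sliding-door chest

## Robot

A 6-joint arm with a two-finger parallel gripper is mounted at the origin on the work surface. World frame = base frame: x ahead of the robot, y to its left, z up, the work surface at z = 0. Lengths are in m, angles in rad, forces in N, time in s.
With the tool pointing down it reaches from about 0.275 to 0.975 m from the base axis. Payload 8.4 kg.
Tool frame: the origin (TCP) lies midway between the tips of the shut fingers; the grasp point (between the pads) lies 19 mm behind it (r.tcp_to_grasp is the distance from the TCP to the grasp point, in m); z points along the fingers, y is the line along which they close (so a half turn about z gives the same grasp; the last joint's range is limited). The gripper opens to 92 mm and grips with 3 to 60 N. Pads are 20 mm wide; open, the fingers measure 128 mm over their backs; the gripper's body (75 mm by 189 mm) begins 69 mm behind the grasp point.
Start: joints at [1.347, 0.353, 1.633, -0, 1.155, -0.002], TCP at [0.137, 0.61, 0.215] pointing down, gripper open.
Joint ranges: [-2.63, 2.63], [-0.92, 2.1], [0.06, 2.66], [-1.3, 4.44], [0, 2.69], [-3.02, 3.02]. Speed limits (rad/s): [2.22, 2.22, 2.79, 3.14, 3.14, 3.14].

## Interface

Orientations are given as [roll, pitch, yaw] about the fixed x, y, z axes, in that order (R = Rz(yaw) Ry(pitch) Rx(roll)).
In Python, from cell import r gives the robot as it stands. The module is installed in compiled form; this text tells all that it offers.
- The arm moves only by the tool jog_arm, never from a script. Its argument "increments" is a list of rows, each a list of 6 numbers: the shift along the tool's x, y, z in m, then the turn, a rotation vector about the tool's x, y, z in rad. A call has exactly 10 rows; each row is the pose to reach, as a shift and turn from the pose commanded when the call began, along the tool's axes at that moment; what a row does not reach only later rows make up. A row lasts 1/10 s, in which the tool goes at most 50 mm and 8.59 degrees, less where a joint would pass 70% of its speed; a pose out of reach is approached as far as the arm can. A call with a gripper value outside its range is refused whole. "grip" is the closure, from 0 (fully open) to 1 (shut), set as the call begins (left out, the last holds). The fingers move at their own pace and stop on an object; "squeeze" is the grip in N (left out, the last holds). Time passes only in rows, so rows that repeat a pose let the fingers close, or fill a call up. It gives the time, the measured TCP pose, the force, the opening and the grip force at its end, in the units of the state.
- r.get_state(): the state, without advancing time (a new reading comes with each control period).
- r.get_image(name): name is "side" or "top" or "wrist"; returns a dict with "color" (420x560x3 uint8, blue, green, red), "vfov" (degrees; the focal length in pixels is half the picture's height over the tangent of half this angle, whatever the lens; pixels are square), "cx", "cy" (the principal point, pixels), "k1" (the pictures are not rectified: a ray, as slopes to the right and down, at radius r is drawn at 1 + k1 r^2 times it, then the intrinsics apply), "R" (3x3) and "t" (3): a world point X has camera coordinates R X + t; the wrist camera has in their place "hand_eye" (4x4, takes a point from camera to tool coordinates, whose origin is the TCP and whose axes are the flange's). Camera axes: x right, y down, z forward; pixel columns grow to the right and rows downward; lengths in m; the calibration is good to about 2 mm. A picture is of the moment at which its call begins: read the wrist's pose just before it. There is no depth.
- r.sign_off(): hands the job in; it is judged then, once.
The state is a dict: "clock": time; "qpos": joint angles; "qvel": joint speeds; "effort": joint torques, N m; "position": TCP position; "tool_rot": TCP orientation; "ft_force": force on the tool from outside, world axes, zero at the start; "torque": the same for the moment, N m; "finger_gap": opening from 0.0 (shut) to 1.0 (fully open); "gripper_force": force on a finger pad.
Only numpy, scipy, OpenCV 4.12 (cv2) and the standard library are available. Lean on these libraries where they do the work, as an engineer would, in place of code of your own. Each camera call takes 0.05 s, during which the arm holds its last target. There are 200 camera calls.

## Task

On the wooden bench chest, slide the lower of the two doors (the one on the robot's right) all the way open, back underneath its neighbour, and leave the upper door shut. Then stand the steel doming block (the small cube with round hollows) on the floor of the compartment this opens, setting it down rather than dropping it; leave the door open.

Things in the scene. Friction and masses are not known exactly. Their poses are not given: they have to be found in the camera images.
- chest: Wooden bench chest, fixed, 210 (x) by 450 (y) mm, 85 high. Origin: centre of its underside; y runs along its length and the double track. Two flat plywood doors lie in its top: the lower covers the -y half, the upper the +y half. Compartment under the lower door: y -213 to -5, x -93 to 93 mm, floor 10 mm above the bench; fully open, it is uncovered from y -213 to -72.
- lower_door (a joint): Slide of the lower door, m: 0 shut, 0.14 fully open (stop), growing to chest +y; starts at 0 to 0.03, friction about 2 N, stays where left. Top face 70 mm above the bench. Upright round brass knob on it, 22 mm wide, 33 tall, centre at chest x 0, y -182 mm + this value. Upper door's near edge: chest y -12 mm, so at the stop 19 mm is left beside the knob.
- upper_door (a joint): Slide of the upper door, m: 0 shut (its start), up to 0.14 towards chest -y; leave it shut. Top face 82 mm above the bench; same brass knob, at chest x 0, y +182 mm minus this value.
- doming_block: Loose steel cube of 45 mm edge, about 0.6 kg, with round hollows (four, 9 to 18 mm wide, in its top). Starts upright on the bench at the robot's left, near a flat plain steel block and a wooden stand of punches. Origin: centre of its underside, z up, x and y square to its faces.

How it is judged:
On the way:
1. the lower door has been slid open under the upper one, to within 20 mm of its stop (value of joint lower_door above 0.12 m), for 0.2 s.
At the end, for the whole second after the job is handed in: The lower door stands within 20 mm of its fully open stop, the upper door within 20 mm of shut, and the doming block stands upright (within 10 degrees), at rest, on the floor of the compartment under the lower door (its underside less than 20 mm above the bench) (value of joint lower_door above 0.12 m and value of joint upper_door below 0.02 m and x of doming_block in the frame of chest between -0.09 and 0.09 m and y of doming_block in the frame of chest between -0.21 and -0.02 m and height (world z) of doming_block below 0.02 m and angle between doming_block's own z axis and vertical below 0.17 rad and linear speed of doming_block below 0.02 m/s); the robot touches nothing.
It fails at once if the doming block is dropped: it falls out of the fingers faster than 0.8 m/s (more than about 30 mm) (contact force between the fingers and doming_block below 0.3 N and linear speed of doming_block above 0.8 m/s).
It also fails if it takes over 58 s, if anything falls off the work surface, if the arm or the gripper's body presses on something with over 40 N, if the wrist force passes 120 N, or if a joint passes its speed limit or range.

## Working session

There is one attempt and no reset: what is moved stays moved. The work goes in short steps, Python scripts to look and compute and a tool call to move; the robot and the scene stay as the last step left them, time stands still between calls to the robot, and variables do not carry over. Pictures are saved under pics/ and viewed, at most 10 in all, crops included, and the job is handed in when it is done.

Besides the shell and the picture viewer there is one more tool, called after "Emit:" as name(argument=value, ...) on one line, values as JSON. jog_arm: Moves the arm, as the interface text tells. Its arguments: {"type":"object","properties":{"increments":{"type":"array","items":{"type":"array","items":{"type":"number"}}},"grip":{"type":"number"},"squeeze":{"type":"number"}},"required":["increments"]}

```bash
mkdir -p pics; cat > h.py <<'E'
from cell import r
import numpy as np, cv2
def snap(name,fn):
    s=r.get_state(); im=r.get_image(name); cv2.imwrite('pics/'+fn,im['color'])
    if name=='wrist':
        T=np.eye(4)
        from scipy.spatial.transform import Rotation as Ro
        T[:3,:3]=Ro.from_euler('xyz',s['tool_rot']).as_matrix(); T[:3,3]=s['position']
        T=T@np.array(im['hand_eye']); im['R']=T[:3,:3].T; im['t']=-T[:3,:3].T@T[:3,3]
    np.save('pics/'+fn+'.npy',{k:v for k,v in im.items()},allow_pickle=True)
    return im
def load(fn): return np.load('pics/'+fn+'.npy',allow_pickle=True).item()
def cast(im,px,z):
    H=im['color'].shape[0]; f=H/2/np.tan(np.radians(im['vfov'])/2)
    K=np.array([[f,0,im['cx']],[0,f,im['cy']],[0,0,1.]])
    p=cv2.undistortPoints(np.array(px,float).reshape(-1,1,2),K,np.array([im['k1'],0,0,0.]))[:,0]
    R=np.array(im['R']);C=-R.T@np.array(im['t'])
    d=np.c_[p,np.ones(len(p))]@R
    return C+d*((z-C[2])/d[:,2])[:,None]
E
python3 - <<'E'
from h import *
s=r.get_state(); print(s['tool_rot'],s['position'],r.tcp_to_grasp)
for n in('top','wrist'):
    im=snap(n,n+'0.png'); print(n,im['vfov'],im['k1'],im['R'],im['t'])
E
```

```text
[-3.14019993e+00 -5.28849978e-06  2.91978406e+00] [0.13736625 0.60919871 0.21385819] 0.0187
top 43.10798753846761 -0.21263864210136918 [[-0.00506587 -0.99997078  0.00572564]
 [-0.98368352  0.00395349 -0.17986412]
 [ 0.17983623 -0.00654339 -0.9836748 ]] [0.17376333 0.48759533 1.05544785]
wrist 68.84273342038917 -0.04415413483208347 [[ 0.22106221  0.97525857 -0.001488  ]
 [ 0.93191806 -0.21078792  0.29512232]
 [ 0.28750692 -0.06662708 -0.95545832]] [-0.6247429  -0.03284519  0.39249504]
```

View pics/top0.png

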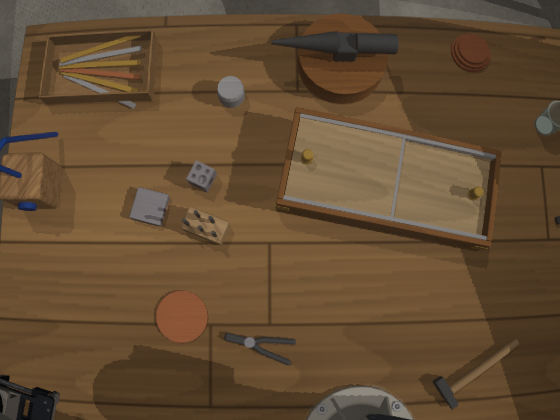

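View pics/wrist0.png

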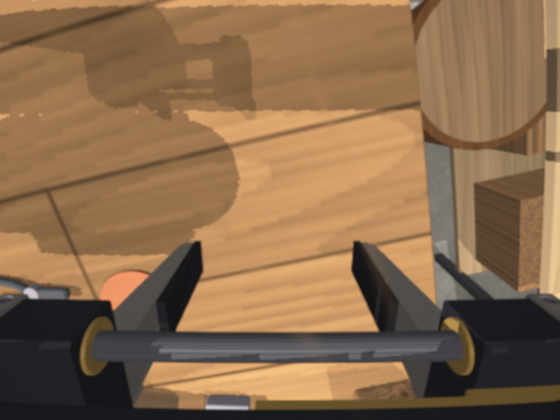

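The top view shows the cube at (201,176), the upper knob at (308,155), the lower knob at (477,192), and the chest corners near (297,110), (499,155), (493,243) and (280,208). Next I'll refine these by colour.

```bash
python3 - <<'E'
from h import *
im=load('top0.png'); c=im['color']; hsv=cv2.cvtColor(c,cv2.COLOR_BGR2HSV)
for n,(u,v) in dict(up=(308,155),lo=(477,192)).items():
    m=np.zeros(c.shape[:2],bool); m[v-12:v+13,u-12:u+13]=True
    print(n,hsv[v,u],hsv[v+12,u-12])
    k=m&(hsv[...,1]>165)&(hsv[...,0]>15)&(hsv[...,0]<32)
    y,x=np.nonzero(k); print(len(x),x.min(),x.max(),y.min(),y.max(),x.mean(),y.mean())
# cube
s=hsv[155:200,180:225]; k=((s[...,1]<70)&(s[...,2]>60)).astype(np.uint8)
n,l,st,ce=cv2.connectedComponentsWithStats(k); i=1+st[1:,4].argmax(); print('cube',st[i],ce[i])
cv2.imwrite('pics/crop.png',np.hstack([cv2.resize(c[140:240,170:270],(400,400),interpolation=2),cv2.resize(c[142:242,400:500],(400,400),interpolation=2)]))
cv2.imwrite('pics/crop.png',np.vstack([cv2.imread('pics/crop.png')[:300],cv2.resize(c[100:250,270:510][:, :],(800,500))[:300]]))
print(cast(im,[(297,110),(499,155),(493,243),(280,208)],.085))
print(cast(im,[(308,153)],.115),cast(im,[(477,190)],.103),cast(im,[(201,173)],.045))
E
```

```text
up [ 20 157 146] [ 17  96 135]Traceback (most recent call last):
  File "<stdin>", line 7, in <module>
    return umr_minimum(a, axis, None, out, keepdims, initial, where)
ValueError: zero-size array to reduction operation minimum which has no identity
```

```bash
python3 - <<'E'
from h import *
im=load('top0.png'); c=im['color']; hsv=cv2.cvtColor(c,cv2.COLOR_BGR2HSV)
for n,(u,v) in dict(up=(308,155),lo=(477,192)).items():
    k=(hsv[v-12:v+13,u-12:u+13,1]>135)&(hsv[v-12:v+13,u-12:u+13,2]>90)
    y,x=np.nonzero(k); print(n,len(x),x.min()+u-12,x.max()+u-12,y.min()+v-12,y.max()+v-12)
a=np.hstack([cv2.resize(c[150:210,170:230],(400,400),interpolation=2),cv2.resize(c[160:220,440:500],(400,400),interpolation=2)])
b=cv2.resize(c[100:250,270:510],(320,200),interpolation=2)
cv2.imwrite('pics/crop.png',a)
W=cast(im,[(297,110),(499,155),(493,243),(280,208)],.085);print(W)
print(cast(im,[(308,153)],.115),cast(im,[(477,190)],.103),cast(im,[(201,173)],.045))
E
```

```text
up 111 301 312 149 163
lo 87 468 483 187 199
[[ 0.69102695  0.12652124  0.085     ]
 [ 0.59704405 -0.30352994  0.085     ]
 [ 0.40952449 -0.27344257  0.085     ]
 [ 0.48414121  0.16324699  0.085     ]]
[[0.58893325 0.10759413 0.115     ]] [[ 0.51663709 -0.23881708  0.103     ]] [[0.56705248 0.32808982 0.045     ]]
```

View pics/crop.png

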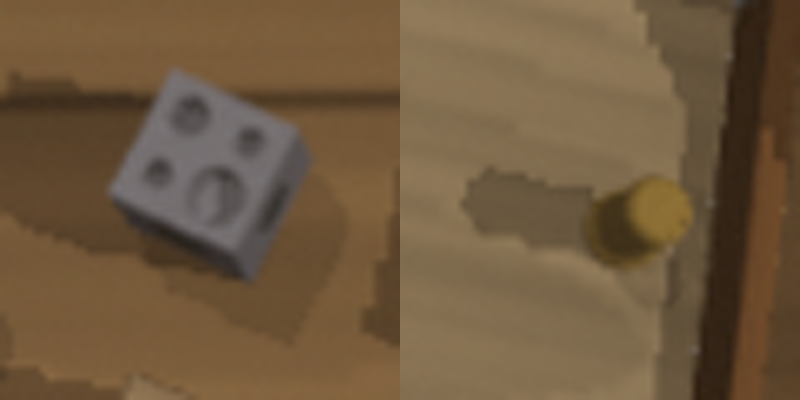

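The crop shows the cube's top corners at (175,68), (300,130), (240,248) and (110,190), and the knob top centred at (660,210). I'll compute positions from these and add a jog helper.

```bash
cat >> h.py <<'E'
from scipy.spatial.transform import Rotation as Ro
def jog(p,ya):
    """tool-frame shift+rotvec to reach TCP p pointing down with finger line at world angle ya (deg), nearer half turn"""
    s=r.get_state(); R0=Ro.from_euler('xyz',s['tool_rot'])
    best=min((R0.inv()*Ro.from_euler('xyz',[np.pi,0,np.radians(ya+90+k)]) for k in(0,180)),key=lambda q:q.magnitude())
    print(np.round(R0.inv().apply(np.array(p)-s['position']),4),np.round(best.as_rotvec(),3),'t',s['clock'],'z',s['position'],np.degrees(s['qpos'][5]))
E
python3 - <<'E'
from h import *
im=load('top0.png')
P=np.array([(175,68),(300,130),(240,248),(110,190)])/6.667+[169.6,149.6]
W=cast(im,P,.045);c=W.mean(0)
print(W,c,np.linalg.norm(W-np.roll(W,1,0),axis=1)); d=W[1]-W[0]+W[2]-W[3]; a=np.degrees(np.arctan2(d[1],d[0])); print(a)
print(cast(im,[(478.6,191.1)],.103))
jog([c[0],c[1],.25],a)
E
```

```text
[[0.59594279 0.33979215 0.045     ]
 [0.57529579 0.29952079 0.045     ]
 [0.53725454 0.31771138 0.045     ]
 [0.55626907 0.35939235 0.045     ]] [0.56619055 0.32910417 0.045     ] [0.04425123 0.04525572 0.04216674 0.04581327]
-115.82506261571024
[[ 0.5143496  -0.24213861  0.103     ]]
[-0.4799 -0.179  -0.0358] [-0.001  0.     0.229] t 0.1 z [0.13739608 0.60926965 0.21392617] -0.13666570494187852
```

Emit:
jog_arm(increments=[[-0.04, -0.015, -0.003, 0, 0, 0.02], [-0.08, -0.03, -0.006, 0, 0, 0.04], [-0.125, -0.047, -0.01, 0, 0, 0.06], [-0.17, -0.063, -0.014, 0, 0, 0.08], [-0.215, -0.08, -0.018, 0, 0, 0.1], [-0.26, -0.097, -0.022, 0, 0, 0.12], [-0.305, -0.114, -0.026, 0, 0, 0.15], [-0.35, -0.131, -0.03, 0, 0, 0.18], [-0.395, -0.147, -0.034, 0, 0, 0.2], [-0.44, -0.164, -0.036, 0, 0, 0.229]], grip=0)

```text
clock: 1.1
position: [0.5321, 0.3516, 0.2507]
tool_rot: [3.141, -0.0, 2.69]
ft_force: [0.3, 0.8, 0.3]
finger_gap: 1.002
gripper_force: 0.0
```

Emit:
jog_arm(increments=[[-0.025, -0.008, 0, 0, 0, 0], [-0.04, -0.006, 0, 0, 0, 0], [-0.04, -0.006, 0, 0, 0, 0], [-0.04, -0.006, 0, 0, 0, 0], [-0.04, -0.006, 0, 0, 0, 0], [-0.04, -0.006, 0, 0, 0, 0], [-0.04, -0.006, 0, 0, 0, 0], [-0.04, -0.006, 0, 0, 0, 0], [-0.04, -0.006, 0, 0, 0, 0], [-0.04, -0.006, 0, 0, 0, 0]])

```text
clock: 2.1
position: [0.564, 0.3301, 0.2506]
tool_rot: [3.142, 0.0, 2.691]
ft_force: [0.2, -0.3, -0.0]
finger_gap: 1.001
gripper_force: 0.0
```

```bash
python3 - <<'E'
from h import *
snap('wrist','wrist1.png'); jog([.566,.329,.25],-115.8)
E
```

```text
[-0.0023 -0.0001  0.0006] [ 0.  0. -0.] t 2.15 z [0.56399769 0.33011131 0.25063779] -33.962800629487646
```

View pics/wrist1.png

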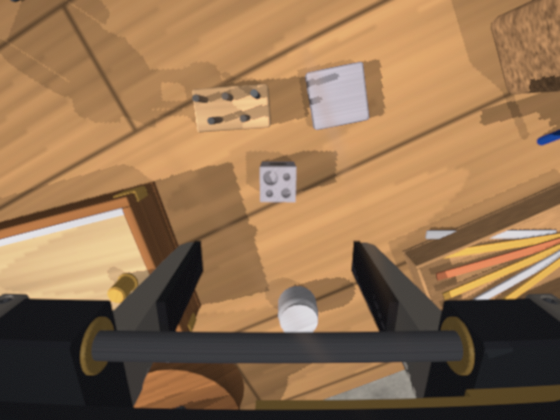

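The wrist view shows the cube's top face at about (260–297, 167–202), square to the fingers. The punch stand and flat block are clear of the fingers' line, and a cup sits at (297,310).

```bash
python3 - <<'E'
from h import *
im=load('wrist1.png'); c=im['color']; hsv=cv2.cvtColor(c,cv2.COLOR_BGR2HSV)
s=hsv[155:215,250:310]; k=((s[...,1]<70)&(s[...,2]>115)).astype(np.uint8)
k=cv2.morphologyEx(k,cv2.MORPH_CLOSE,np.ones((9,9))); k=cv2.morphologyEx(k,cv2.MORPH_OPEN,np.ones((9,9)))
cs=max(cv2.findContours(k,0,1)[0],key=cv2.contourArea); (cx,cy),wh,an=cv2.minAreaRect(cs); print(cx+250,cy+155,wh,an)
B=cv2.boxPoints(((cx+250,cy+155),wh,an)); W=cast(im,B,.045); print(W,W.mean(0),np.linalg.norm(W-np.roll(W,1,0),axis=1))
d=W[1]-W[0];print(np.degrees(np.arctan2(d[1],d[0])))
jog([.515,-.242,.25],-11.7)
E
```

```text
277.5 184.0 (36.0, 37.0) 90.0
[[0.53596392 0.3198825  0.045     ]
 [0.55587939 0.36092245 0.045     ]
 [0.59783409 0.34148942 0.045     ]
 [0.57721403 0.29899907 0.045     ]] [0.56672286 0.33032336 0.045     ] [0.04623516 0.04561692 0.04623678 0.04722941]
64.11407183110161
[-0.2052 -0.5363  0.0006] [ 0.    -0.     1.324] t 2.15 z [0.56399769 0.33011131 0.25063779] -33.962800629487646
```

Emit:
jog_arm(increments=[[-0.016, -0.042, 0, 0, 0, 0.13], [-0.032, -0.084, 0, 0, 0, 0.26], [-0.048, -0.126, 0, 0, 0, 0.39], [-0.064, -0.168, 0, 0, 0, 0.52], [-0.08, -0.21, 0, 0, 0, 0.65], [-0.096, -0.252, 0, 0, 0, 0.78], [-0.112, -0.294, 0, 0, 0, 0.91], [-0.128, -0.336, 0, 0, 0, 1.04], [-0.144, -0.378, 0, 0, 0, 1.18], [-0.16, -0.42, 0, 0, 0, 1.324]])

```text
clock: 3.15
position: [0.5247, -0.1195, 0.2509]
tool_rot: [3.141, -0.0, 1.361]
ft_force: [0.3, 0.2, 0.6]
finger_gap: 0.998
gripper_force: 0.0
```

```bash
python3 - <<'E'
from h import *
jog([.515,-.242,.25],-11.7)
E
```

```text
[-0.1218  0.016   0.0009] [ 0.001 -0.    -0.006] t 3.15 z [ 0.52469598 -0.11950288  0.25087117] -0.9673279828498532
```

Emit:
jog_arm(increments=[[-0.04, 0.005, 0, 0, 0, 0], [-0.08, 0.01, 0, 0, 0, 0], [-0.11, 0.014, 0, 0, 0, 0], [-0.12, 0.016, 0, 0, 0, 0], [-0.12, 0.016, 0, 0, 0, 0], [-0.12, 0.016, 0, 0, 0, 0], [-0.12, 0.016, 0, 0, 0, 0], [-0.12, 0.016, 0, 0, 0, 0], [-0.12, 0.016, 0, 0, 0, 0], [-0.12, 0.016, 0, 0, 0, 0]])

```text
clock: 4.15
position: [0.5166, -0.2379, 0.2507]
tool_rot: [3.141, 0.0, 1.368]
ft_force: [0.8, -0.2, 0.8]
finger_gap: 1.0
gripper_force: 0.0
```

```bash
python3 - <<'E'
from h import *
snap('wrist','wrist2.png'); jog([.515,-.242,.25],-11.7)
E
```

```text
[-0.0042 -0.0007  0.0006] [ 0.    -0.     0.001] t 4.2 z [ 0.51650196 -0.23802496  0.25062237] -13.239190663470097
```

View pics/wrist2.png

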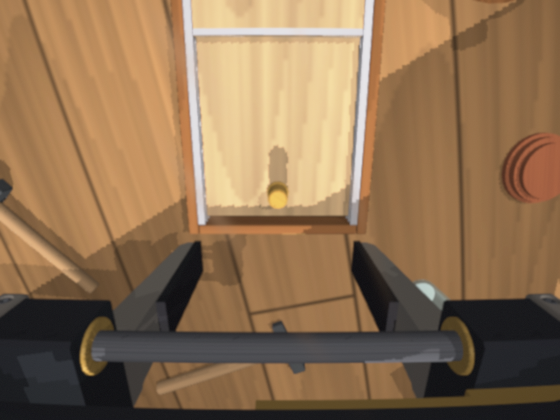

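The wrist view shows the lower knob with its top at about (278,201). The chest's near corners are at about (189,234) and (367,234), and the upper door's edge runs from (193,32) to (364,32).

```bash
python3 - <<'E'
from h import *
im=load('wrist2.png'); c=im['color']; hsv=cv2.cvtColor(c,cv2.COLOR_BGR2HSV)
s=hsv[180:216,262:296]; k=((s[...,1]>185)&(s[...,2]>130)).astype(np.uint8)
n,l,st,ce=cv2.connectedComponentsWithStats(k); i=1+st[1:,4].argmax(); st=st[i]+[262,180,0,0,0]; print(st,ce[i]+[262,180])
# top disc: lower part of blob, same width
u=st[0]+(st[2]-1)/2; w=st[2]; v=st[1]+st[3]-w/2-.5
K=cast(im,[(u,v),(u-w/2,v),(u+w/2,v)],.103); print('knob',u,v,K, np.linalg.norm(K[1]-K[2]))
C=cast(im,[(189,234),(367,234)],.085); print(C,np.linalg.norm(C[0]-C[1])); d=C[1]-C[0]; a=np.arctan2(d[1],d[0]);print('a',np.degrees(a))
E_=cast(im,[(193,32),(364,32)],.085);d=E_[1]-E_[0];print(E_,np.degrees(np.arctan2(d[1],d[0])))
yv=E_.mean(0)-C.mean(0);print('len',np.linalg.norm(yv),np.degrees(np.arctan2(yv[1],yv[0]))-90)
y=np.array([-np.sin(a),np.cos(a)]); print('knob from near edge',(K[0]-C.mean(0))[:2]@y,'mid off',(K[0]-C.mean(0))[:2]@[np.cos(a),np.sin(a)])
k=K[0]; jog([k[0],k[1],.079],-11.7)
E
```

```text
Traceback (most recent call last):
ValueError: attempt to get argmax of an empty sequence
```

```bash
python3 - <<'E'
from h import *
im=load('wrist2.png'); c=im['color']; hsv=cv2.cvtColor(c,cv2.COLOR_BGR2HSV)
s=hsv[180:216,262:296]; print(hsv[200,278],hsv[200,268]); k=((s[...,1]>hsv[200,278,1]*.5+hsv[200,268,1]*.5)&(s[...,2]>110)).astype(np.uint8)
n,l,st,ce=cv2.connectedComponentsWithStats(k); i=1+st[1:,4].argmax(); st=st[i]+[262,180,0,0,0]; print(st,ce[i]+[262,180])
u=st[0]+(st[2]-1)/2; w=st[2]; v=st[1]+st[3]-w/2-.5
K=cast(im,[(u,v),(u-w/2,v),(u+w/2,v)],.103); print('knob',u,v,K, np.linalg.norm(K[1]-K[2]))
C=cast(im,[(189,234),(367,234)],.085); print(C,np.linalg.norm(C[0]-C[1])); d=C[1]-C[0]; a=np.arctan2(d[1],d[0]);print('a',np.degrees(a))
E_=cast(im,[(193,32),(364,32)],.085);d=E_[1]-E_[0];print(E_,np.degrees(np.arctan2(d[1],d[0])))
yv=E_.mean(0)-C.mean(0);print('len',np.linalg.norm(yv),np.degrees(np.arctan2(yv[1],yv[0]))-90)
y=np.array([-np.sin(a),np.cos(a)]); print('knob from near edge',(K[0]-C.mean(0))[:2]@y,'mid off',(K[0]-C.mean(0))[:2]@[np.cos(a),np.sin(a)])
k=K[0]; jog([k[0],k[1],.079],-11.7)
E
```

```text
[ 22 152 242] [ 18 136 217]
[268 182  20  26 399] [277.35338346 194.69423559]
knob 277.5 197.5 [[ 0.51665899 -0.24099279  0.103     ]
 [ 0.50613755 -0.23881126  0.103     ]
 [ 0.52718095 -0.24317341  0.103     ]] 0.021490764752911028
[[ 0.40412512 -0.26840616  0.085     ]
 [ 0.61036309 -0.31117115  0.085     ]] 0.21062512662286745
a -11.714692903691848
[[ 0.4682104  -0.06240394  0.085     ]
 [ 0.63396659 -0.09670349  0.085     ]] -11.691079100140684
len 0.21475814375000435 -11.780158473284317
knob from near edge 0.049691070738481787 mid off -0.0006886561381450559
[-0.0029  0.0008  0.1716] [ 0.    -0.     0.001] t 4.2 z [ 0.51650196 -0.23802496  0.25062237] -13.239190663470097
```

The measured sizes match the given ones: width 210 mm, knob 21.5 mm, and the door value is about 7 mm. Now I'll descend on the knob and grip it.

Emit:
jog_arm(increments=[[-0.001, 0, 0.03, 0, 0, 0], [-0.002, 0.001, 0.06, 0, 0, 0], [-0.003, 0.001, 0.09, 0, 0, 0], [-0.003, 0.001, 0.12, 0, 0, 0], [-0.003, 0.001, 0.14, 0, 0, 0], [-0.003, 0.001, 0.155, 0, 0, 0], [-0.003, 0.001, 0.165, 0, 0, 0], [-0.003, 0.001, 0.171, 0, 0, 0], [-0.003, 0.001, 0.171, 0, 0, 0], [-0.003, 0.001, 0.171, 0, 0, 0]])

```text
clock: 5.2
position: [0.5172, -0.2417, 0.0802]
tool_rot: [3.141, 0.0, 1.367]
ft_force: [-0.1, -0.4, 0.5]
finger_gap: 1.002
gripper_force: 0.0
```

Emit:
jog_arm(increments=[[0, 0, 0, 0, 0, 0], [0, 0, 0, 0, 0, 0], [0, 0, 0, 0, 0, 0], [0, 0, 0, 0, 0, 0], [0, 0, 0, 0, 0, 0], [0, 0, 0, 0, 0, 0], [0, 0, 0, 0, 0, 0], [0, 0, 0, 0, 0, 0], [0, 0, 0, 0, 0, 0], [0, 0, 0, 0, 0, 0]], grip=1, squeeze=15)

```text
clock: 6.2
position: [0.5164, -0.2415, 0.0795]
tool_rot: [-3.141, -0.0, 1.367]
ft_force: [-1.2, -0.0, 1.2]
finger_gap: 0.233
gripper_force: 15.0
```

Emit:
jog_arm(increments=[[0.008, 0, 0, 0, 0, 0], [0.022, 0, 0, 0, 0, 0], [0.036, 0, 0, 0, 0, 0], [0.052, 0, 0, 0, 0, 0], [0.068, 0, 0, 0, 0, 0], [0.084, 0, 0, 0, 0, 0], [0.1, 0, 0, 0, 0, 0], [0.114, 0, 0, 0, 0, 0], [0.124, 0, 0, 0, 0, 0], [0.13, 0, 0, 0, 0, 0]])

```text
clock: 7.2
position: [0.5431, -0.1131, 0.0795]
tool_rot: [-3.141, -0.0, 1.368]
ft_force: [-3.9, -1.7, 2.3]
finger_gap: 0.236
gripper_force: 15.0
```

Emit:
jog_arm(increments=[[0.001, 0, 0, 0, 0, 0], [0.001, 0, 0, 0, 0, 0], [0.001, 0, 0, 0, 0, 0], [0.001, 0, 0, 0, 0, 0], [0.001, 0, 0, 0, 0, 0], [0.001, 0, 0, 0, 0, 0], [0.001, 0, 0, 0, 0, 0], [0.001, 0, 0, 0, 0, 0], [0.001, 0, 0, 0, 0, 0], [0.001, 0, 0, 0, 0, 0]])

```text
clock: 8.2
position: [0.543, -0.1134, 0.0795]
tool_rot: [-3.141, -0.001, 1.366]
ft_force: [-4.2, 3.0, 1.8]
finger_gap: 0.23
gripper_force: 15.0
```

The knob travelled 131 mm. Release and rise.

Emit:
jog_arm(increments=[[0, 0, 0, 0, 0, 0], [0, 0, 0, 0, 0, 0], [0, 0, 0, 0, 0, 0], [0, 0, 0, 0, 0, 0], [0, 0, 0, 0, 0, 0], [0, 0, 0, 0, 0, 0], [0, 0, -0.02, 0, 0, 0], [0, 0, -0.05, 0, 0, 0], [0, 0, -0.09, 0, 0, 0], [0, 0, -0.12, 0, 0, 0]], grip=0)

```text
clock: 9.2
position: [0.5437, -0.1133, 0.2016]
tool_rot: [3.14, -0.0, 1.367]
ft_force: [-0.3, -1.4, -0.5]
finger_gap: 0.997
gripper_force: 0.0
```

```bash
python3 - <<'E'
from h import *
snap('top','top1.png'); jog([.5667,.330,.2],64.1)
E
```

```text
[ 0.4388 -0.0697  0.0057] [ 0.006  0.005 -1.323] t 9.25 z [ 0.54609654 -0.1138075   0.20626595] -0.2413434693606071
```

View pics/top1.png

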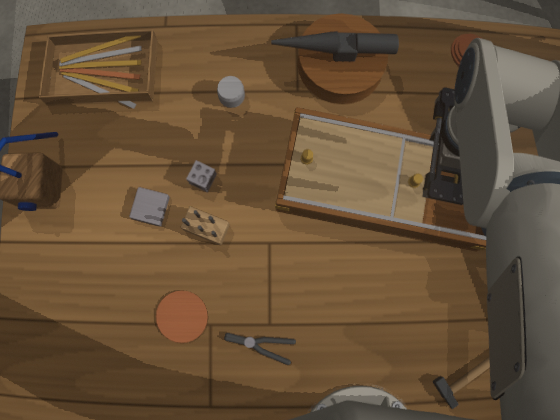

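The top view shows the lower door open with its knob at (417,180) beside the upper door's edge. The upper door is still shut, with its knob at (308,155). Now to the cube.

Emit:
jog_arm(increments=[[0.04, -0.006, 0, 0, 0, -0.13], [0.084, -0.013, 0, 0, 0, -0.26], [0.128, -0.02, 0, 0, 0, -0.39], [0.172, -0.027, 0, 0, 0, -0.52], [0.216, -0.034, 0, 0, 0, -0.65], [0.26, -0.041, 0, 0, 0, -0.78], [0.304, -0.048, 0, 0, 0, -0.91], [0.348, -0.055, 0, 0, 0, -1.04], [0.392, -0.062, 0, 0, 0, -1.18], [0.436, -0.069, 0, 0, 0, -1.323]])

```text
clock: 10.25
position: [0.5638, 0.3296, 0.1993]
tool_rot: [-3.142, 0.0, 2.696]
ft_force: [0.6, -0.7, 0.1]
finger_gap: 0.998
gripper_force: 0.0
```

Emit:
jog_arm(increments=[[0, 0, 0, 0, 0, 0], [0, 0, 0, 0, 0, 0], [0, 0, 0, 0, 0, 0], [0, 0, 0, 0, 0, 0], [0, 0, 0, 0, 0, 0], [0, 0, 0, 0, 0, 0], [0, 0, 0, 0, 0, 0], [0, 0, 0, 0, 0, 0], [0, 0, 0, 0, 0, 0], [0, 0, 0, 0, 0, 0]])

```text
clock: 11.25
position: [0.5641, 0.3277, 0.1996]
tool_rot: [3.142, 0.0, 2.69]
ft_force: [0.0, 0.6, -0.5]
finger_gap: 0.998
gripper_force: 0.0
```

```bash
python3 - <<'E'
from h import *
jog([.5667,.330,.010],64.1)
E
```

```text
[-0.0013  0.0032  0.1896] [0. 0. 0.] t 11.25 z [0.56407345 0.32768622 0.19960317] -34.09405268949233
```

Emit:
jog_arm(increments=[[-0.001, 0.003, 0.03, 0, 0, 0], [-0.001, 0.003, 0.065, 0, 0, 0], [-0.001, 0.003, 0.1, 0, 0, 0], [-0.001, 0.003, 0.13, 0, 0, 0], [-0.001, 0.003, 0.155, 0, 0, 0], [-0.001, 0.003, 0.172, 0, 0, 0], [-0.001, 0.003, 0.183, 0, 0, 0], [-0.001, 0.003, 0.189, 0, 0, 0], [-0.001, 0.003, 0.189, 0, 0, 0], [-0.001, 0.003, 0.189, 0, 0, 0]])

```text
clock: 12.25
position: [0.5669, 0.3303, 0.0115]
tool_rot: [3.14, 0.001, 2.69]
ft_force: [-0.1, 1.5, 1.0]
finger_gap: 0.998
gripper_force: 0.0
```

Emit:
jog_arm(increments=[[0, 0, 0, 0, 0, 0], [0, 0, 0, 0, 0, 0], [0, 0, 0, 0, 0, 0], [0, 0, 0, 0, 0, 0], [0, 0, 0, 0, 0, 0], [0, 0, 0, 0, 0, 0], [0, 0, 0, 0, 0, 0], [0, 0, 0, 0, 0, 0], [0, 0, 0, 0, 0, 0], [0, 0, 0, 0, 0, 0]], grip=1, squeeze=40)

```text
clock: 13.25
position: [0.5663, 0.3299, 0.0106]
tool_rot: [-3.142, -0.0, 2.69]
ft_force: [-0.4, -0.1, 0.6]
finger_gap: 0.487
gripper_force: 40.0
```

Emit:
jog_arm(increments=[[0, 0, -0.01, 0, 0, 0], [0, 0, -0.03, 0, 0, 0], [0, 0, -0.06, 0, 0, 0], [0, 0, -0.09, 0, 0, 0], [0, 0, -0.12, 0, 0, 0], [0, 0, -0.15, 0, 0, 0], [0, 0, -0.175, 0, 0, 0], [0, 0, -0.19, 0, 0, 0], [0, 0, -0.2, 0, 0, 0], [0, 0, -0.2, 0, 0, 0]])

```text
clock: 14.25
position: [0.5665, 0.33, 0.2112]
tool_rot: [3.141, 0.0, 2.69]
ft_force: [0.6, 0.9, -8.1]
finger_gap: 0.487
gripper_force: 40.0
```

```bash
python3 - <<'E'
from h import *
a=np.radians(-11.7);o=np.array([.5529,-.0695]); p=o-.148*np.array([-np.sin(a),np.cos(a)]); print(p)
jog([*p,.21],-11.7); s=r.get_state(); print(s['finger_gap'],s['gripper_force'],s['ft_force'])
E
```

```text
[ 0.52288748 -0.21442498]
[-0.1985 -0.5089  0.001 ] [ 1.000e-03 -0.000e+00  1.323e+00] t 14.25 z [0.56646162 0.33003398 0.21123917] -34.019753287806296
0.48712824162037216 39.99665234237909 [ 0.58805507  0.93493692 -8.05527776]
```

Emit:
jog_arm(increments=[[-0.006, -0.015, 0, 0, 0, 0.05], [-0.016, -0.04, 0, 0, 0, 0.14], [-0.028, -0.072, 0, 0, 0, 0.24], [-0.042, -0.106, 0, 0, 0, 0.34], [-0.056, -0.14, 0, 0, 0, 0.44], [-0.068, -0.174, 0, 0, 0, 0.54], [-0.082, -0.208, 0, 0, 0, 0.63], [-0.094, -0.24, 0, 0, 0, 0.71], [-0.103, -0.262, 0, 0, 0, 0.76], [-0.108, -0.275, 0, 0, 0, 0.8]])

```text
clock: 15.25
position: [0.5419, 0.0329, 0.2093]
tool_rot: [-3.139, -0.0, 1.885]
ft_force: [-0.7, -0.5, -6.5]
finger_gap: 0.488
gripper_force: 40.0
```

```bash
python3 - <<'E'
from h import *
jog([.5229,-.2144,.21],-11.7)
E
```

```text
[-0.2294 -0.0944 -0.0005] [-0.003  0.001  0.518] t 15.25 z [0.54188034 0.03294756 0.20926257] -14.631079241355115
```

Emit:
jog_arm(increments=[[-0.014, -0.006, 0, 0, 0, 0.05], [-0.04, -0.016, 0, 0, 0, 0.11], [-0.072, -0.03, 0, 0, 0, 0.18], [-0.105, -0.043, 0, 0, 0, 0.26], [-0.138, -0.057, 0, 0, 0, 0.34], [-0.17, -0.07, 0, 0, 0, 0.41], [-0.196, -0.081, 0, 0, 0, 0.47], [-0.216, -0.089, 0, 0, 0, 0.51], [-0.226, -0.093, 0, 0, 0, 0.52], [-0.228, -0.094, 0, 0, 0, 0.52]])

```text
clock: 16.25
position: [0.5255, -0.2112, 0.2102]
tool_rot: [-3.141, -0.0, 1.369]
ft_force: [0.7, 0.7, -7.4]
finger_gap: 0.488
gripper_force: 40.0
```

Emit:
jog_arm(increments=[[0, 0, 0, 0, 0, 0], [0, 0, 0, 0, 0, 0], [0, 0, 0, 0, 0, 0], [0, 0, 0, 0, 0, 0], [0, 0, 0, 0, 0, 0], [0, 0, 0, 0, 0, 0], [0, 0, 0, 0, 0, 0], [0, 0, 0, 0, 0, 0], [0, 0, 0, 0, 0, 0], [0, 0, 0, 0, 0, 0]])

```text
clock: 17.25
position: [0.5256, -0.2107, 0.2106]
tool_rot: [-3.142, 0.0, 1.37]
ft_force: [-0.5, -0.3, -7.7]
finger_gap: 0.491
gripper_force: 40.0
```

```bash
python3 - <<'E'
from h import *
snap('wrist','wrist3.png'); jog([.5229,-.2144,.0225],-11.7)
E
```

```text
[-0.0042 -0.0019  0.1881] [ 0.    -0.     0.003] t 17.3 z [ 0.52563638 -0.21066726  0.21060217] -10.466674984968733
```

View pics/wrist3.png

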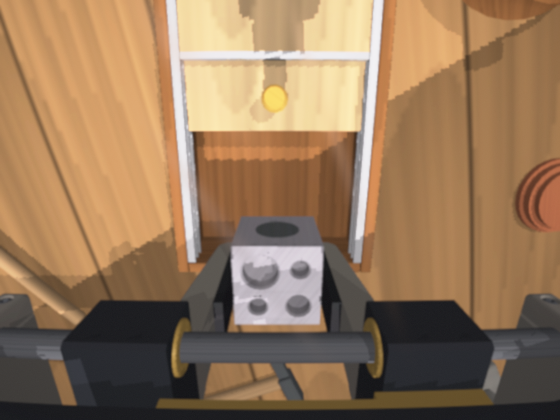

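The wrist view shows the compartment open from row 130 to 250, with the cube held square and centred over it. Lower it.

Emit:
jog_arm(increments=[[-0.002, -0.001, 0.01, 0, 0, 0], [-0.004, -0.002, 0.03, 0, 0, 0], [-0.004, -0.002, 0.055, 0, 0, 0], [-0.004, -0.002, 0.08, 0, 0, 0], [-0.004, -0.002, 0.105, 0, 0, 0], [-0.004, -0.002, 0.13, 0, 0, 0], [-0.004, -0.002, 0.15, 0, 0, 0], [-0.004, -0.002, 0.165, 0, 0, 0], [-0.004, -0.002, 0.175, 0, 0, 0], [-0.004, -0.002, 0.18, 0, 0, 0]])

```text
clock: 18.3
position: [0.5226, -0.2141, 0.0297]
tool_rot: [-3.141, -0.0, 1.37]
ft_force: [0.9, -1.1, -7.2]
finger_gap: 0.486
gripper_force: 40.0
```

Emit:
jog_arm(increments=[[0, 0, 0.001, 0, 0, 0], [0, 0, 0.002, 0, 0, 0], [0, 0, 0.003, 0, 0, 0], [0, 0, 0.004, 0, 0, 0], [0, 0, 0.005, 0, 0, 0], [0, 0, 0.006, 0, 0, 0], [0, 0, 0.007, 0, 0, 0], [0, 0, 0.008, 0, 0, 0], [0, 0, 0.0085, 0, 0, 0], [0, 0, 0.0085, 0, 0, 0]])

```text
clock: 19.3
position: [0.5228, -0.2141, 0.022]
tool_rot: [-3.141, -0.0, 1.37]
ft_force: [-0.4, 0.1, -7.0]
finger_gap: 0.484
gripper_force: 40.0
```

Not yet touching the floor, so go on down in small steps.

Emit:
jog_arm(increments=[[0, 0, 0.0003, 0, 0, 0], [0, 0, 0.0006, 0, 0, 0], [0, 0, 0.001, 0, 0, 0], [0, 0, 0.0013, 0, 0, 0], [0, 0, 0.0016, 0, 0, 0], [0, 0, 0.0016, 0, 0, 0], [0, 0, 0.0016, 0, 0, 0], [0, 0, 0.0016, 0, 0, 0], [0, 0, 0.0016, 0, 0, 0], [0, 0, 0.0016, 0, 0, 0]])

```text
clock: 20.3
position: [0.5229, -0.2141, 0.0205]
tool_rot: [-3.142, 0.0, 1.37]
ft_force: [-0.7, 0.5, -3.1]
finger_gap: 0.489
gripper_force: 40.0
```

Contact: the floor now carries half the weight. Release, then rise.

Emit:
jog_arm(increments=[[0, 0, 0.0003, 0, 0, 0], [0, 0, 0.0003, 0, 0, 0], [0, 0, 0.0003, 0, 0, 0], [0, 0, 0.0003, 0, 0, 0], [0, 0, 0.0003, 0, 0, 0], [0, 0, 0.0003, 0, 0, 0], [0, 0, 0.0003, 0, 0, 0], [0, 0, 0.0003, 0, 0, 0], [0, 0, 0.0003, 0, 0, 0], [0, 0, 0.0003, 0, 0, 0]], grip=0.25)

```text
clock: 21.3
position: [0.5229, -0.2141, 0.0202]
tool_rot: [-3.142, 0.0, 1.37]
ft_force: [-0.5, 0.6, 0.5]
finger_gap: 0.754
gripper_force: 0.0
```

Emit:
jog_arm(increments=[[0, 0, -0.01, 0, 0, 0], [0, 0, -0.03, 0, 0, 0], [0, 0, -0.06, 0, 0, 0], [0, 0, -0.09, 0, 0, 0], [0, 0, -0.12, 0, 0, 0], [0, 0, -0.15, 0, 0, 0], [0, 0, -0.175, 0, 0, 0], [0, 0, -0.19, 0, 0, 0], [0, 0, -0.2, 0, 0, 0], [0, 0, -0.2, 0, 0, 0]])

```text
clock: 22.3
position: [0.5235, -0.2144, 0.2218]
tool_rot: [3.139, 0.0, 1.37]
ft_force: [-0.1, 0.4, -0.6]
finger_gap: 0.753
gripper_force: 0.0
```

```bash
python3 - <<'E'
from h import *
snap('wrist','wrist4.png'); print(r.get_state()['ft_force'])
E
```

```text
[-0.12401981  0.63536847 -0.47908693]
```

View pics/wrist4.png

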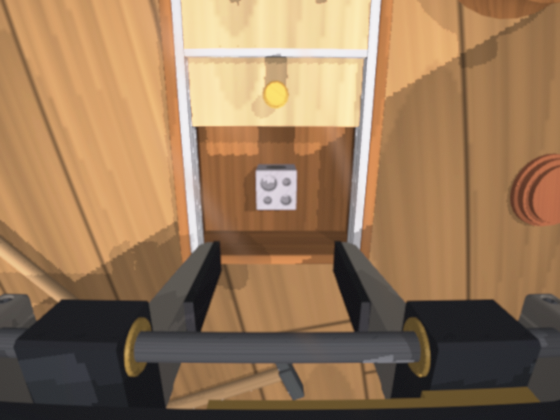

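The cube stands upright on the compartment floor at (276,188). The lower door is open, with its knob at (275,94), and the upper door's edge hasn't moved from row 53.

```bash
python3 -c "
from cell import r
print(r.sign_off())"
```

```text
the job is handed in; nothing more can be done
None
```

The job is handed in at about 22 s of the 58 s allowed: the lower door is slid open to within about 3 mm of its stop, the upper door is still shut, and the doming block was set down upright on the compartment floor; the sign-off returned no verdict.

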